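# Date-stamp a prep tub

### The job

Lift the tub with the green lid out of the white basket and, keeping it upright, set it down gently on the date stamper's sliding stage, square and centred between the four orange stops with equal gaps all round, and let go. Then push the stage fully home under the stamping arm, and only then press the green start button all the way down and let it spring back. Leave the tub and stage there, and leave everything else where it is.

Things in the scene. Friction and masses are not known exactly. Their poses are not given: they have to be found in the camera images.
- green_tub: tub, a closed box with white sides and a green lid with a pale label: 92 long (its x) x 54 wide (its y) x 70 mm tall, straight sides, about 0.3 kg; origin at the centre of its underside, z up. The one to stamp; it stands upright in one of three places in the basket.
- red_tub: tub, a closed box with white sides and a red lid with a pale label: 92 long (its x) x 54 wide (its y) x 70 mm tall, straight sides, about 0.3 kg; origin at the centre of its underside, z up. Stays in the basket.
- blue_tub: tub, a closed box with white sides and a blue lid with a pale label: 92 long (its x) x 54 wide (its y) x 70 mm tall, straight sides, about 0.3 kg; origin at the centre of its underside, z up. Stays in the basket.
- basket: white open basket fixed to the table, 150 (x) x 320 (y) x 50 mm tall, walls and floor 5 mm; origin at the centre of its underside. Three tubs stand in a row along its y, about 96 mm apart, their lengths roughly along its x, free gaps of about 30 to 40 mm between and beside them; they stick out 25 mm above its rim
- stage_mid (a point): middle of the stage's flat top face, 35 mm above the table, halfway between the four orange stops; it moves with the stage. Its x is the way the stage slides home (away from the robot, under the arm), z up. The stops stand 12 mm tall; between them 110 mm are free along x and 72 mm along y, so a centred tub (lengthways along x) has 9 mm on every side. Stage plate 150 (x) x 110 mm (y)
- handle_top (a point): middle of the top edge of the stage's black handle, an upright plate 12 thick (along the stage's x), 70 wide and 45 mm tall above the stage's face (80 mm above the table), 102 mm in front (-x) of stage_mid; open space in front of it for pushing
- stage (a joint): stage slide in m: 0 fully out, 0.13 fully home (end stop), starts between 0 and 0.03; it moves along the +x of stage_mid against about 3 to 5 N of friction and stays where it is left
- stamper: the date stamper, a grey bed with a white column and a white stamping arm 54 mm wide, fixed to the table; origin on the table below where stage_mid comes when home, axes as stage_mid. The arm runs from x -20 to +160 mm of it, its stamp pad 117 mm and its top 170 mm (a black cap on it 180 mm) above the table; the column (175 mm tall, 64 mm wide) begins at x +90 mm. The stamp itself does not move
- start_top (a point): middle of the top of the round green start button (36 mm dia), 52 mm above the table when up, on a low grey console to the right of the stage as seen from the robot, 155 mm towards -y and 160 mm towards -x of the stamper's origin
- start (a joint): button travel in m, 0 up, 0.006 fully down (5 N); springs back when let go; pressed straight down
- squeeze_bottle: clear squeeze bottle, orange nozzle, 60 dia x 185 mm tall; a bystander, leave it alone
- bowl: steel bowl, 150 mm across, 60 mm tall; a bystander, leave it alone
- pepper_jar: glass jar, red cap, 56 dia x 90 mm tall; a bystander, leave it alone
- soy_bottle: amber glass bottle, 64 dia x 170 mm tall; a bystander, leave it alone
- cup: blue ceramic cup, 72 mm across, 75 mm tall; a bystander, leave it alone
Mind the look-alikes: they are no part of the job. Leave any yellow look-alike of the green_tub alone. Leave any purple look-alike of the red_tub alone.

How it is judged:
By the outcome, as a careful person would: the job done as asked, in the order asked, and still so for the second after the job is handed in, with the robot touching nothing.
It also fails if it takes over 53 s, if anything falls off the work surface, if the arm or the gripper's body presses on something with over 40 N, if the wrist force passes 120 N, or if a joint passes its speed limit or range.

### The arm

A 7-joint arm with a two-finger parallel gripper is mounted at the origin on the work surface. World frame = base frame: x ahead of the robot, y to its left, z up, the work surface at z = 0. Lengths are in m, angles in rad, forces in N, time in s.
With the tool pointing down it reaches from about 0.35 to 0.9 m from the base axis. Payload 7.2 kg.
Tool frame: the origin (TCP) lies midway between the tips of the shut fingers; the grasp point (between the pads) lies 19 mm behind it (bot.grasp_offset is the distance from the TCP to the grasp point, in m); z points along the fingers, y is the line along which they close (so a half turn about z gives the same grasp; the last joint's range is limited). The gripper opens to 88 mm and grips with 3 to 60 N. Pads are 20 mm wide; open, the fingers measure 115 mm over their backs; the gripper's body (75 mm by 178 mm) begins 61 mm behind the grasp point.
Start: joints at [1.242, 0.411, -0.013, 1.596, 0.006, 1.134, -0.082], TCP at [0.161, -0.604, 0.223] pointing down, gripper open.
Joint ranges: [-2.95, 2.95], [-0.29, 1.99], [-1.47, 1.44], [0.14, 2.54], [-1.03, 4.17], [0.13, 1.85], [-2.86, 2.86]. Speed limits (rad/s): [2.39, 2.39, 3.01, 3.01, 3.14, 3.14, 3.14].

### API

Orientations are given as a 3x3 rotation matrix whose columns are the frame's x, y, z axes.
In Python, from workcell import bot, eyes, order, finder gives the robot as it stands. The module is installed in compiled form; this text tells all that it offers.
- The arm moves only by the shell command python3 -m jog 'ROWS'. ROWS is JSON, a list that holds one entry, the list of rows, each a list of 7 numbers: the shift along the world's x, y, z scaled (see below), then the turn, a rotation vector about the world's x, y, z scaled (see below), then the opening, from -1 (shut) to 1 (fully open). In form: [[[tx, ty, tz, rx, ry, rz, fingers], ...]]. A call has exactly 8 rows; each row is the pose to reach, as a shift and turn from the pose commanded when the call began, turning the shorter way round; what a row does not reach only later rows make up. The controller multiplies each number of a shift by 150 mm and each number of a turn by pi rad. A row lasts 1/10 s, in which the tool goes at most 50 mm and 8.59 degrees, less where a joint would pass 70% of its speed; a pose out of reach is approached as far as the arm can. A call with a number of a shift or a turn outside -1 to 1 is refused whole. A call with a gripper value outside its range is refused whole. The fingers move at their own pace and stop on an object; the grip force is fixed at half the most. Time passes only in rows, so rows that repeat a pose let the fingers close, or fill a call up. It gives the time, the measured TCP pose, the force, the opening and the grip force at its end, in the units of the state.
- bot.read_state(): the state, without advancing time (a new reading comes with each control period).
- eyes.get_image(name): name is "scene" or "top" or "wrist"; returns a dict with "color" (400x640x3 uint8, red, green, blue), "z_map" (400x640 float32, m along the optical axis (not along the pixel's ray), 0 where there is no reading), "intrinsics" (3x3 intrinsics, pixels), "pose" (4x4, takes a point from camera to world coordinates); the wrist camera has in their place "T_tool_cam" (4x4, takes a point from camera to tool coordinates, whose origin is the TCP and whose axes are the flange's). Camera axes: x right, y up, looking along -z (the intrinsics and any distortion apply to the point x, -y, -z); pixel columns grow to the right and rows downward; lengths in m; the calibration is good to about 2 mm. A picture is of the moment at which its call begins: read the wrist's pose just before it.
- order.job_done(): hands the job in; it is judged then, once.
Trained networks look in a picture, given as the dict that the camera call returned (one of the last four; its "shot" number tells which), for a name from the list of things; names that differ only in an ending like _2 or _b are one class to them, and where a whole thing is asked for, a point or a joint stands for the part that bears it (a point fixed in the world has none). Each returns a list of dicts, best first, with "confidence" (0 to 1); they miss things now and then, are a little off and sometimes report something else, mostly with a low value. They report only what shows in the picture. A call takes as long as a camera call. They do not tell look-alikes from the thing itself.
- finder.search_frame(thing, picture): "rect" ([left, top, width, height] in pixels, round what is visible of it).
- finder.silhouettes(thing, picture): "pixels" (400x640 bool, what is visible of it) and "rect" ([left, top, width, height] in pixels, round what is visible of it).
The state is a dict: "clock": time; "joint_pos": joint angles; "dq": joint speeds; "effort": joint torques, N m; "ee_pos": TCP position; "eef_rot": TCP orientation; "wrist_force": force on the tool from outside, world axes, zero at the start; "ft_torque": the same for the moment, N m; "width": finger opening in m; "gripper_force": force on a finger pad.
Only numpy, scipy, OpenCV 4.12 (cv2) and the standard library are available. Lean on these libraries where they do the work, as an engineer would, in place of code of your own. Each camera call takes 0.05 s, during which the arm holds its last target. There are 200 camera calls.

## Working session

There is one attempt and no reset: what is moved stays moved. The work goes in short steps, Python scripts to look and compute and a shell command to move; the robot and the scene stay as the last step left them, time stands still between calls to the robot, and variables do not carry over. Pictures are saved under pics/ and viewed, at most 10 in all, crops included, and the job is handed in when it is done.

```bash
mkdir -p pics; cat > h.py <<'E'
import numpy as np, cv2
from workcell import bot, eyes, order, finder
def world(p, T=None):
    K=p["intrinsics"]; z=p["z_map"]; v,u=np.mgrid[0:z.shape[0],0:z.shape[1]]
    X=np.stack([(u-K[0,2])/K[0,0]*z, -(v-K[1,2])/K[1,1]*z, -z, np.ones_like(z)],-1)
    if T is None: T=p["pose"]
    W=(X@T.T)[...,:3]; W[z<=0]=np.nan
    return W
def wristT(s,p):
    T=np.eye(4); T[:3,:3]=s["eef_rot"]; T[:3,3]=s["ee_pos"]; return T@p["T_tool_cam"]
def save(n,c): cv2.imwrite(f"pics/{n}.png",cv2.cvtColor(c,cv2.COLOR_RGB2BGR))
E
python3 - <<'E'
from h import *
s=bot.read_state(); print(s["clock"],s["ee_pos"],s["width"],np.round(s["eef_rot"],3).tolist())
for n in("top","scene"):
    p=eyes.get_image(n); save(n,p["color"]); W=world(p)
    print(n,[k for k in p],np.round(p["pose"],3).tolist())
    for t in("green_tub","basket","stage_mid","handle_top","stamper","start_top"):
        for r in finder.silhouettes(t,p)[:4]:
            m=r["pixels"]; print(t,round(r["confidence"],2),np.round(r["rect"]).tolist(),np.round(np.nanmedian(W[m],0),3), np.round(np.nanmin(W[m],0),3),np.round(np.nanmax(W[m],0),3))
E
```

```text
0.0 [ 0.16100762 -0.6033805   0.22182481] 0.08767372446540386 [[0.966, 0.258, -0.001], [0.258, -0.966, 0.002], [-0.0, -0.002, -1.0]]
top ['color', 'z_map', 'intrinsics', 'pose', 'shot'] [[-0.035, 0.978, -0.204, 0.238], [-0.999, -0.033, 0.012, -0.047], [0.005, 0.204, 0.979, 1.502], [0.0, 0.0, 0.0, 1.0]]
green_tub 0.89 [251.0, 232.0, 20.0, 28.0] [0.393 0.152 0.068] [0.345 0.121 0.006] [0.442 0.186 0.078]
green_tub 0.79 [226.0, 188.0, 17.0, 28.0] [0.552 0.227 0.073] [0.511 0.205 0.   ] [0.603 0.258 0.082]
green_tub 0.26 [225.0, 138.0, 23.0, 25.0] [0.735 0.211 0.12 ] [ 0.719  0.19  -0.001] [0.777 0.248 0.183]
green_tub 0.24 [375.0, 240.0, 40.0, 44.0] [ 0.325 -0.331  0.023] [ 0.249 -0.407 -0.005] [ 0.405 -0.248  0.069]
basket 0.97 [190.0, 180.0, 91.0, 44.0] [0.56  0.225 0.007] [ 0.481  0.073 -0.008] [0.649 0.395 0.076]
basket 0.32 [424.0, 208.0, 28.0, 18.0] [ 0.475 -0.468  0.11 ] [ 0.451 -0.527 -0.007] [ 0.526 -0.448  0.176]
stage_mid 0.75 [318.0, 176.0, 32.0, 55.0] [ 0.546 -0.124  0.035] [ 0.452 -0.183 -0.003] [ 0.642 -0.068  0.085]
stage_mid 0.74 [203.0, 196.0, 17.0, 26.0] [0.544 0.319 
[... 603 characters left out ...]
6] [ 0.448  0.068 -0.007] [0.633 0.448 0.082]
stage_mid 0.86 [266.0, 196.0, 62.0, 58.0] [ 0.544 -0.132  0.035] [ 0.405 -0.183 -0.007] [ 0.659 -0.044  0.137]
stage_mid 0.51 [173.0, 211.0, 48.0, 40.0] [ 0.296 -0.312  0.027] [ 0.196 -0.398 -0.003] [ 0.393 -0.222  0.067]
handle_top 0.92 [266.0, 197.0, 59.0, 58.0] [ 0.545 -0.132  0.036] [ 0.449 -0.183 -0.001] [ 0.659 -0.048  0.137]
stamper 0.56 [243.0, 197.0, 143.0, 85.0] [ 0.652 -0.145  0.036] [ 0.426 -0.322 -0.007] [ 0.836 -0.044  0.186]
stamper 0.53 [333.0, 159.0, 31.0, 30.0] [0.561 0.122 0.069] [0.506 0.109 0.002] [0.601 0.209 0.082]
start_top 0.41 [253.0, 250.0, 12.0, 11.0] [ 0.523 -0.283  0.051] [ 0.505 -0.299  0.041] [ 0.538 -0.266  0.057]
```

```bash
python3 - <<'E'
import cv2
a=cv2.imread("pics/top.png")[100:300,170:470]
cv2.imwrite("pics/topc.png",cv2.resize(a,(800,533),interpolation=cv2.INTER_CUBIC))
a=cv2.imread("pics/scene.png")[90:310,150:450]
cv2.imwrite("pics/scenec.png",cv2.resize(a,(800,587),interpolation=cv2.INTER_CUBIC))
E
```

```text
(no output)
```

View pics/topc.png

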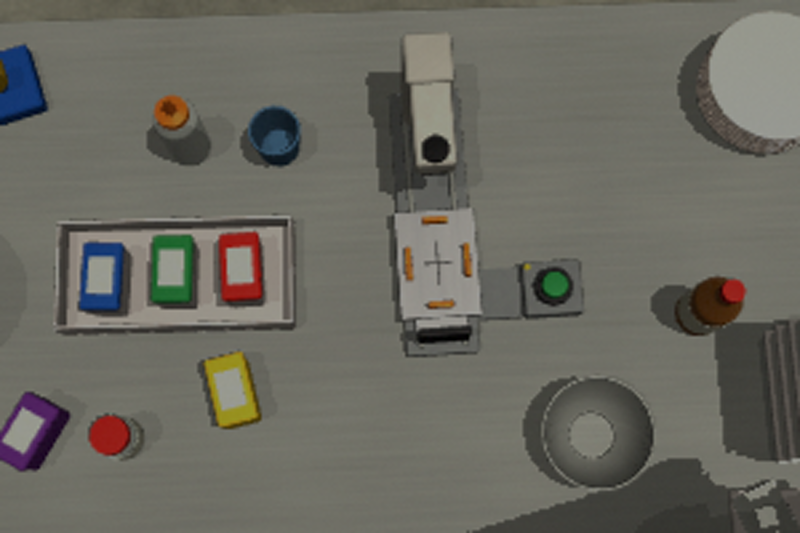

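View pics/scenec.png

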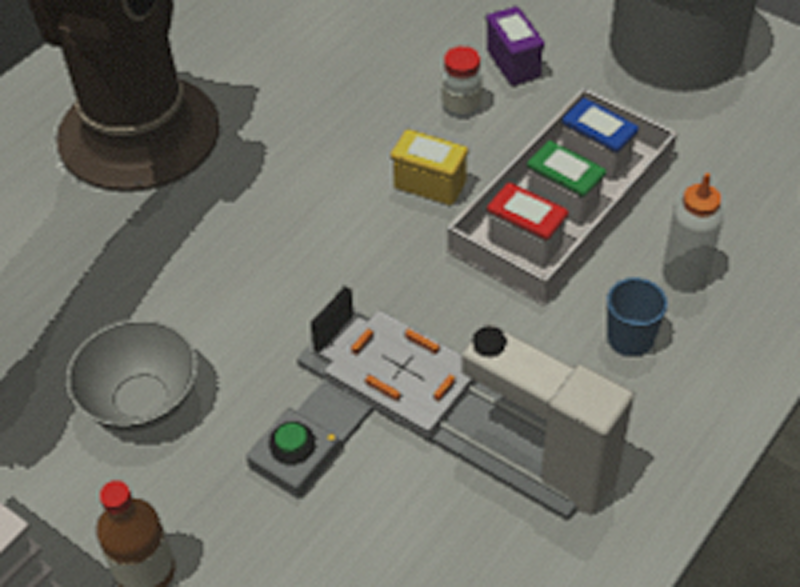

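Candidates: green tub at top px (234,200); yellow (257,246), red (260,200), blue (208,203), purple (182,261). By colour and being in the basket, it is the middle one in the row. I'll fly over the stage for a close look first.

```bash
python3 -m jog '[[[0.18,0.25,0.07,0,0,-0.02,1],[0.35,0.5,0.15,0,0,-0.04,1],[0.53,0.75,0.25,0,0,-0.06,1],[0.7,1,0.33,0,0,-0.083,1],[0.7,1,0.33,0,0,-0.083,1],[0.7,1,0.33,0,0,-0.083,1],[0.7,1,0.33,0,0,-0.083,1],[0.7,1,0.33,0,0,-0.083,1]]]'
python3 -m jog '[[[0.18,0.25,0.07,0,0,0,1],[0.35,0.5,0.15,0,0,0,1],[0.53,0.75,0.25,0,0,0,1],[0.7,1,0.33,0,0,0,1],[0.7,1,0.33,0,0,0,1],[0.7,1,0.33,0,0,0,1],[0.7,1,0.33,0,0,0,1],[0.7,1,0.33,0,0,0,1]]]'
python3 -m jog '[[[0.15,0.25,0,0,0,0,1],[0.3,0.5,0,0,0,0,1],[0.45,0.75,0,0,0,0,1],[0.5,0.9,0,0,0,0,1],[0.5,0.9,0,0,0,0,1],[0.5,0.9,0,0,0,0,1],[0.5,0.9,0,0,0,0,1],[0.5,0.9,0,0,0,0,1]]]'
python3 - <<'E'
from h import *
s=bot.read_state(); p=eyes.get_image("wrist"); save("w1",p["color"])
print(np.round(p["T_tool_cam"],3).tolist(), p["intrinsics"].tolist(), s["clock"],s["ee_pos"],np.round(s["eef_rot"],3).tolist())
W=world(p,wristT(s,p)); print(W[200,320],W[20,20],W[380,620]); np.save("w1.npy",W)
E
```

```text
clock: 1.5
ee_pos: [0.2649, -0.4549, 0.2716]
eef_rot: [[1.0, -0.002, -0.001], [-0.002, -1.0, 0.0], [-0.001, -0.0, -1.0]]
wrist_force: [0.1, -0.8, 0.9]
width: 0.088
gripper_force: 0.0
clock: 2.3
ee_pos: [0.3699, -0.3053, 0.321]
eef_rot: [[1.0, -0.003, -0.001], [-0.003, -1.0, 0.001], [-0.001, -0.001, -1.0]]
wrist_force: [-0.4, -0.7, 0.9]
width: 0.0878
gripper_force: 0.0
clock: 3.1
ee_pos: [0.4455, -0.1704, 0.3215]
eef_rot: [[1.0, -0.003, -0.0], [-0.003, -1.0, -0.0], [-0.0, 0.0, -1.0]]
wrist_force: [0.7, -0.9, -0.3]
width: 0.0881
gripper_force: 0.0
[[-0.001, 0.952, 0.306, 0.085], [1.0, 0.001, 0.0, -0.0], [0.0, 0.306, -0.952, -0.163], [0.0, 0.0, 0.0, 1.0]] [[358.32944691597856, 0.0, 318.15490807305343], [0.0, 358.32944691597856, 202.1574804051665], [0.0, 0.0, 1.0]] 3.1 [ 0.44553404 -0.17044176  0.32147759] [[1.0, -0.003, -0.0], [-0.003, -1.0, -0.0], [-0.0, 0.0, -1.0]]
[ 3.77751405e-01 -1.72367397e-01  2.68236452e-04] [0.59679553 0.13640978 0.07537303] [ 0.47398081 -0.23057381  0.42651938]
```

View pics/w1.png

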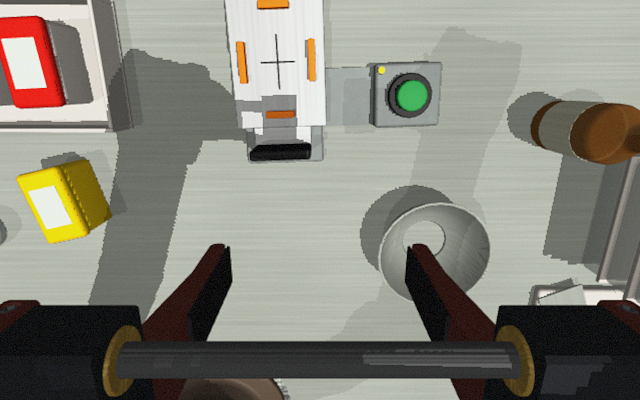

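The wrist view shows the stage with its orange stops (272,3), (242,62), (311,60), (280,115) and cross (278,61), the handle (280,152), the button (411,96), and the yellow look-alike (60,200). Next I'll measure these and move over the green tub.

```bash
python3 - <<'E'
from h import *
c=cv2.cvtColor(cv2.imread("pics/w1.png"),cv2.COLOR_BGR2HSV); W=np.load("w1.npy")
m=cv2.inRange(c,(8,150,120),(20,255,255)); m[:, :220]=0; m[:,340:]=0; m[140:]=0
n,l,st,ce=cv2.connectedComponentsWithStats(m)
for i in range(1,n):
    if st[i,4]>30:
        q=W[l==i]; q=q[q[:,2]>.042]; print(st[i].tolist(),np.round((q.min(0)+q.max(0))/2,4),np.round(np.ptp(q,axis=0),4),len(q))
        v=np.linalg.svd(q[:,:2]-q[:,:2].mean(0),full_matrices=0)[2][0]; print(np.degrees(np.arctan2(v[1],v[0])))
m=cv2.inRange(c,(50,120,40),(80,255,255)); m[:,:360]=0
q=W[m>0]; q=q[abs(q[:,2]-np.median(q[:,2]))<.003]; print("btn",(q.min(0)+q.max(0))/2,np.ptp(q,axis=0))
q=W[130:165,235:330].reshape(-1,3); q=q[q[:,2]>.07]; print("handle",(q.min(0)+q.max(0))/2,np.ptp(q,axis=0))
a,b=np.linalg.lstsq(np.c_[q[:,1],np.ones(len(q))],q[:,0],rcond=None)[0]; print("slope",a)
# stage edges y: x as function
q=W[20:125,215:345].reshape(-1,3); q=q[abs(q[:,2]-.035)<.004]; r=cv2.minAreaRect(q[:,:2].astype(np.float32)*1000);print(r,np.median(q[:,2]))
E
python3 -m jog '[[[0,0.25,0,0,0,0,0.6],[0.02,0.5,0,0,0,0,0.6],[0.02,0.75,0,0,0,0,0.6],[0.02,1,0,0,0,0,0.6],[0.02,1,0,0,0,0,0.6],[0.02,1,0,0,0,0,0.6],[0.02,1,0,0,0,0,0.6],[0.02,1,0,0,0,0,0.6]]]'
python3 -m jog '[[[0,0.25,0,0,0,0,0.6],[0,0.5,0,0,0,0,0.6],[0,0.75,0,0,0,0,0.6],[0,1,0,0,0,0,0.6],[0,1,0,0,0,0,0.6],[0,1,0,0,0,0,0.6],[0,1,0,0,0,0,0.6],[0,1,0,0,0,0,0.6]]]'
python3 -m jog '[[[0,0.25,-0.1,0,0,0,0.6],[0,0.5,-0.2,0,0,0,0.6],[0,0.65,-0.3,0,0,0,0.6],[0,0.65,-0.3,0,0,0,0.6],[0,0.65,-0.3,0,0,0,0.6],[0,0.65,-0.3,0,0,0,0.6],[0,0.65,-0.3,0,0,0,0.6],[0,0.65,-0.3,0,0,0,0.6]]]'
python3 - <<'E'
from h import *
s=bot.read_state(); p=eyes.get_image("wrist"); save("w2",p["color"])
W=world(p,wristT(s,p)); np.save("w2.npy",W); print(s["clock"],s["ee_pos"],np.round(s["eef_rot"],3).tolist(),s["width"])
c=cv2.cvtColor(p["color"],cv2.COLOR_RGB2HSV)
m=cv2.inRange(c,(50,100,40),(80,255,255)); n,l,st,ce=cv2.connectedComponentsWithStats(m)
for i in range(1,n):
    if st[i,4]>100:
        q=W[l==i]; q=q[q[:,2]>.07]; print(st[i].tolist(),np.median(q[:,2]),cv2.minAreaRect(q[:,:2].astype(np.float32)*1000))
E
```

```text
[257, 0, 32, 8, 241] [ 0.6166 -0.1211  0.0477] [0.0078 0.0338 0.0054] 238
-89.66531544719648
[308, 39, 7, 42, 260] [ 0.5595 -0.1623  0.0481] [0.0435 0.0069 0.0055] 257
-178.38637912511925
[236, 42, 11, 41, 297] [ 0.5571 -0.0831  0.0467] [0.0425 0.009  0.0077] 290
-178.3367639784425
[266, 111, 29, 7, 193] [ 0.4996 -0.1248  0.0463] [0.0071 0.0333 0.0072] 182
-88.11608333150984
clock: 3.95
ee_pos: [0.4492, -0.0204, 0.3216]
eef_rot: [[1.0, -0.003, -0.0], [-0.003, -1.0, -0.0], [-0.0, 0.0, -1.0]]
wrist_force: [0.0, 0.3, 0.9]
width: 0.0701
gripper_force: 0.0
clock: 4.75
ee_pos: [0.4495, 0.1295, 0.3215]
eef_rot: [[1.0, -0.003, -0.0], [-0.003, -1.0, -0.0], [-0.0, 0.0, -1.0]]
wrist_force: [-0.6, -0.3, -0.5]
width: 0.0705
gripper_force: 0.0
clock: 5.55
ee_pos: [0.4496, 0.2277, 0.2772]
eef_rot: [[1.0, -0.002, 0.001], [-0.002, -1.0, -0.0], [0.001, 0.0, -1.0]]
wrist_force: [-0.2, 0.1, -0.5]
width: 0.0703
gripper_force: 0.0
5.55 [0.44964292 0.22773929 0.27720421] [[1.0, -0.002, 0.001], [-0.002, -1.0, -0.0], [0.001, 0.0, -1.0]] 0.07027402940476396
[285, 12, 57, 102, 3416] 0.07511359465874087 ((555.1712036132812, 233.6611785888672), (52.48271179199219, 90.6316909790039), 88.26903533935547)Traceback (most recent call last):
  File "<stdin>", line 10, in <module>
    return umr_minimum(a, axis, None, out, keepdims, initial, where)
ValueError: zero-size array to reduction operation minimum which has no identity
```

View pics/w2.png

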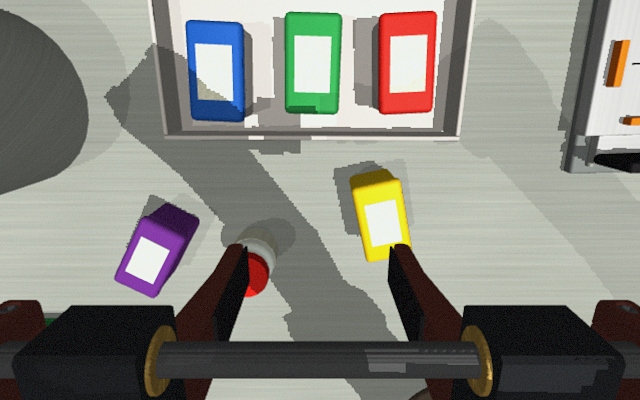

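The green tub is the middle one at (313,62), with yaw about -1.7°, between blue (215,70) and red (406,62). I'll move over it and re-check before descending.

```bash
python3 -m jog '[[[0.2,0.02,-0.2,0,0,-0.009,0.6],[0.4,0.04,-0.4,0,0,-0.009,0.6],[0.6,0.04,-0.6,0,0,-0.009,0.6],[0.703,0.04,-0.667,0,0,-0.009,0.6],[0.703,0.04,-0.667,0,0,-0.009,0.6],[0.703,0.04,-0.667,0,0,-0.009,0.6],[0.703,0.04,-0.667,0,0,-0.009,0.6],[0.703,0.04,-0.667,0,0,-0.009,0.6]]]'
cat > tub.py <<'E'
from h import *
import sys
s=bot.read_state(); p=eyes.get_image("wrist"); save(sys.argv[1],p["color"])
W=world(p,wristT(s,p)); np.save(sys.argv[1]+".npy",W); print(s["clock"],s["ee_pos"],np.round(s["eef_rot"],4).tolist(),s["width"])
c=cv2.cvtColor(p["color"],cv2.COLOR_RGB2HSV)
m=cv2.inRange(c,(50,100,40),(80,255,255)); n,l,st,ce=cv2.connectedComponentsWithStats(m)
for i in range(1,n):
    if st[i,4]>100:
        q=W[l==i]; q=q[np.isfinite(q[:,2])]; z=np.percentile(q[:,2],90); q=q[q[:,2]>z-.006]; print(st[i].tolist(),z,cv2.minAreaRect(q[:,:2].astype(np.float32)*1000))
E
python3 tub.py w3
```

```text
clock: 6.4
ee_pos: [0.5543, 0.235, 0.178]
eef_rot: [[1.0, -0.028, 0.002], [-0.028, -1.0, 0.0], [0.002, -0.001, -1.0]]
wrist_force: [-0.4, -0.7, -0.0]
width: 0.0701
gripper_force: 0.0
6.4 [0.55432981 0.23504811 0.17802686] [[0.9996, -0.0276, 0.0019], [-0.0276, -0.9996, 0.0004], [0.0019, -0.0005, -1.0]] 0.07014436863897823
[286, 140, 70, 113, 4684] 0.07607207651157091 ((555.24365234375, 234.00152587890625), (52.81349563598633, 91.04833221435547), 88.36373901367188)
```

```bash
python3 -m jog '[[[0.006,-0.006,-0.2,0,0,0,0.6],[0.006,-0.006,-0.4,0,0,0,0.6],[0.006,-0.006,-0.55,0,0,0,0.6],[0.006,-0.006,-0.7,0,0,0,0.6],[0.006,-0.006,-0.82,0,0,0,0.6],[0.006,-0.006,-0.92,0,0,0,0.6],[0.006,-0.006,-0.99,0,0,0,0.6],[0.006,-0.006,-0.99,0,0,0,0.6]]]'
python3 -m jog '[[[0,0,0,0,0,0,0.4],[0,0,0,0,0,0,0.25],[0,0,0,0,0,0,0.1],[0,0,0,0,0,0,-0.2],[0,0,0,0,0,0,-1],[0,0,0,0,0,0,-1],[0,0,0,0,0,0,-1],[0,0,0,0,0,0,-1]]]'
```

```text
clock: 7.25
ee_pos: [0.5549, 0.2334, 0.0272]
eef_rot: [[1.0, -0.028, -0.001], [-0.028, -1.0, -0.001], [-0.001, 0.001, -1.0]]
wrist_force: [-0.4, -1.6, 0.0]
width: 0.0703
gripper_force: 0.0
clock: 8.05
ee_pos: [0.5561, 0.2338, 0.029]
eef_rot: [[1.0, -0.028, 0.001], [-0.028, -1.0, 0.0], [0.001, -0.0, -1.0]]
wrist_force: [-1.0, -0.9, 6.5]
width: 0.054
gripper_force: 30.0
```

```bash
python3 -m jog '[[[0,0,0.08,0,0,0,-1],[0,0,0.2,0,0,0,-1],[0,0,0.35,0,0,0,-1],[0,0,0.55,0,0,0,-1],[0,0,0.75,0,0,0,-1],[0,0,0.9,0,0,0,-1],[0,0,1,0,0,0,-1],[0,0,1,0,0,0,-1]]]'
python3 -m jog '[[[0,-0.06,0,0,0,0,-1],[0,-0.2,0,0,0,0.004,-1],[0,-0.36,0,0,0,0.008,-1],[0,-0.52,0,0,0,0.012,-1],[0,-0.68,0,0,0,0.0185,-1],[0,-0.84,0,0,0,0.0185,-1],[0,-0.94,0,0,0,0.0185,-1],[0,-1,0,0,0,0.0185,-1]]]'
python3 -m jog '[[[0,-0.12,0,0,0,0,-1],[0,-0.26,0,0,0,0,-1],[0,-0.42,0,0,0,0,-1],[0,-0.58,0,0,0,0,-1],[0,-0.72,0,0,0,0,-1],[0,-0.84,0,0,0,0,-1],[0,-0.9,0,0,0,0,-1],[0,-0.9,0,0,0,0,-1]]]'
python3 tub.py w4
```

```text
clock: 8.85
ee_pos: [0.5562, 0.2342, 0.1802]
eef_rot: [[1.0, -0.028, 0.003], [-0.028, -1.0, 0.001], [0.003, -0.001, -1.0]]
wrist_force: [-0.1, -0.3, -3.7]
width: 0.0537
gripper_force: 30.0
clock: 9.65
ee_pos: [0.5549, 0.0816, 0.1769]
eef_rot: [[1.0, 0.028, -0.002], [0.028, -1.0, -0.001], [-0.002, 0.001, -1.0]]
wrist_force: [-0.1, 0.0, -3.8]
width: 0.0534
gripper_force: 30.0
clock: 10.45
ee_pos: [0.5553, -0.0521, 0.1776]
eef_rot: [[1.0, 0.028, -0.001], [0.028, -1.0, -0.0], [-0.001, 0.0, -1.0]]
wrist_force: [0.6, -0.5, -3.5]
width: 0.0537
gripper_force: 30.0
10.45 [ 0.5553119  -0.05213857  0.17764341] [[0.9996, 0.0283, -0.0007], [0.0283, -0.9996, -0.0], [-0.0007, 0.0, -1.0]] 0.05372308293931558
[244, 201, 149, 141, 12664] 0.22444070692653728 ((572.2548828125, -51.248451232910156), (56.92384719848633, 54.14434051513672), 1.6946520805358887)
[550, 216, 48, 41, 1469] 0.05329657991774343 ((520.6619873046875, -278.3345947265625), (34.34701156616211, 35.61649703979492), 30.597482681274414)
[255, 378, 127, 22, 2757] 0.22476702167054122 ((546.5138549804688, -50.71295928955078), (64.1845932006836, 53.25702667236328), 3.699739933013916)
```

View pics/w4.png

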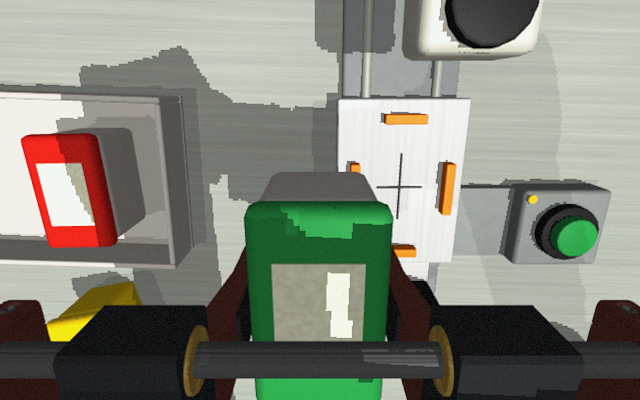

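Tub held upright; stage clear, cross at (400,186), stops at (406,119), (448,188). Now measuring the stage and the tub in hand with the same camera.

```bash
cat > m.py <<'E'
from h import *
def stops(name,lo,hi,u0,u1,v1):
    c=cv2.cvtColor(cv2.imread(f"pics/{name}.png"),cv2.COLOR_BGR2HSV); W=np.load(name+".npy")
    m=cv2.inRange(c,(8,150,100),(20,255,255)); m[:,:u0]=0; m[:,u1:]=0; m[v1:]=0
    n,l,st,ce=cv2.connectedComponentsWithStats(m)
    for i in range(1,n):
        if st[i,4]>40:
            q=W[l==i]; q=q[(q[:,2]>lo)&(q[:,2]<hi)]
            if len(q)>20: print(st[i].tolist(),len(q),[np.round(x,1) for x in cv2.minAreaRect(q[:,:2].astype(np.float32)*1000)])
E
python3 - <<'E'
from m import *
stops("w4",.0445,.05,330,480,280)
W=np.load("w4.npy")
q=W[90:280,320:480].reshape(-1,3); q=q[abs(q[:,2]-.0355)<.0025]; print("plate z",np.median(q[:,2]),[np.round(x,1) for x in cv2.minAreaRect(q[:,:2].astype(np.float32)*1000)])
for x in (.52,.55,.58,.60,.62):
    r=q[abs(q[:,0]-x)<.004]; print(x,r[:,1].min(),r[:,1].max())
print("plate xmax",np.percentile(q[:,0],99.5))
g=cv2.imread("pics/w4.png",0); W[186,400]; print("cross",W[184:189,398:403].reshape(-1,3).mean(0))
q=W[170:300,230:400].reshape(-1,3); q=q[abs(q[:,2]-.2244)<.003]; print("lid",q.min(0),q.max(0))
s=np.array([.9996,.0283]); t=q[:,:2]-[.5553,-.0521]; print("along",(t@s).min(),np.percentile(t@s,[99,100]),"across",np.percentile(t@[-s[1],s[0]],[0,.5,99.5,100]))
r=q[(t@s)>.02]; print("heightslope",np.linalg.lstsq(np.c_[r[:,:2]-r[:,:2].mean(0),np.ones(len(r))],r[:,2],rcond=None)[0])
for y in (-.07,-.06,-.05,-.04,-.03): print(y,q[abs(q[:,1]-y)<.002][:,0].max())
E
```

```text
[385, 114, 43, 10, 421] 375 [array([ 617.4, -120.3]), array([ 6.5, 33.1]), np.float64(1.4)]
[350, 163, 10, 10, 85] 68 [array([576.1, -81.8]), array([6.6, 6.8]), np.float64(4.5)]
[439, 162, 17, 53, 534] 469 [array([ 559.7, -162.1]), array([44.2,  7.5]), np.float64(1.3)]
[392, 245, 24, 12, 240] 161 [array([ 500.3, -131.2]), array([ 7.3, 19. ]), np.float64(1.9)]
plate z 0.03554917414024905 [array([ 558.2, -122.8]), array([149.5, 110. ]), np.float64(1.9)]
0.52 -0.17875322144457395 -0.12058894862241978
0.55 -0.17745756810994595 -0.10096019646486463
0.58 -0.17646387840848188 -0.06711983260176484
0.6 -0.17636699474223327 -0.066494634902171
0.62 -0.17547494607103953 -0.06615561018265342
plate xmax 0.6329042687224051
cross [ 0.55893572 -0.12352111  0.03596272]
lid [ 0.56235255 -0.08190406  0.22140449] [ 0.60034175 -0.01812652  0.22734791]
along 0.00780208346606745 [0.04369646 0.04455743] across [-0.03012255 -0.02679016  0.03052032  0.03366397]
heightslope [-0.04452702 -0.0003846   0.22363769]
-0.07 0.6003417541151105
-0.06 0.5999097452705588
-0.05 0.5996160958454028
-0.04 0.5992655553133933
-0.03 0.5990850288690254
```

```bash
python3 - <<'E'
from h import *
W=np.load("w4.npy"); s=np.array([.9996,.0283])
q=W[170:330,230:400].reshape(-1,3); q=q[abs(q[:,2]-.2244)<.006]; a=(q[:,:2]-[.5553,-.0521])@s
for lo in np.arange(.0,.045,.005):
    r=q[(a>lo)&(a<lo+.005)]; print(round(lo,3),len(r),np.nanmedian(r[:,2]) if len(r) else 0)
q=W[90:280,320:480].reshape(-1,3); q=q[abs(q[:,2]-.0355)<.004]
print("plate",np.linalg.lstsq(np.c_[q[:,:2]-q[:,:2].mean(0),np.ones(len(q))],q[:,2],rcond=None)[0])
W=np.load("w3.npy"); q=W[140:253,286:356].reshape(-1,3); q=q[abs(q[:,2]-.075)<.004]
print("tub before",np.linalg.lstsq(np.c_[q[:,:2]-q[:,:2].mean(0),np.ones(len(q))],q[:,2],rcond=None)[0])
E
```

```text
0.0 1678 0.22413867765195472
0.005 1868 0.22412479684784767
0.01 2012 0.2240857231648034
0.015 1701 0.22412407115244243
0.02 1817 0.22400234078963133
0.025 1821 0.2237805626035883
0.03 1909 0.22380168687609375
0.035 1966 0.2237666459950084
0.04 2508 0.2223932584917348
plate [-0.00036697  0.00027862  0.03555119]
tub before [-0.0045403   0.00074881  0.07524565]
```

```bash
python3 -m jog '[[[0.027,-0.08,0,0,0,0,-1],[0.027,-0.18,0,0,0,0,-1],[0.027,-0.28,0,0,0,0,-1],[0.027,-0.37,0,0,0,0,-1],[0.027,-0.43,0,0,0,0,-1],[0.027,-0.471,0,0,0,0,-1],[0.027,-0.471,0,0,0,0,-1],[0.027,-0.471,0,0,0,0,-1]]]'
python3 -m jog '[[[0,0,-0.08,0,0,0,-1],[0,0,-0.2,0,0,0,-1],[0,0,-0.34,0,0,0,-1],[0,0,-0.48,0,0,0,-1],[0,0,-0.6,0,0,0,-1],[0,0,-0.68,0,0,0,-1],[0,0,-0.717,0,0,0,-1],[0,0,-0.717,0,0,0,-1]]]'
python3 -m jog '[[[0,0,0,0,0,0,-1],[0,0,0,0,0,0,-1],[0,0,0,0,0,0,-1],[0,0,0,0,0,0,-1],[0,0,0,0,0,0,-1],[0,0,0,0,0,0,-1],[0,0,0,0,0,0,-1],[0,0,0,0,0,0,-1]]]'
python3 -c "
from h import *
p=eyes.get_image('wrist');s=bot.read_state();print(s['ee_pos'],s['eef_rot'][0]);W=world(p,wristT(s,p));save('w5',p['color']);np.save('w5.npy',W)
from m import *
stops('w5',.0445,.051,0,640,400)"
```

```text
clock: 11.3
ee_pos: [0.5596, -0.1215, 0.1781]
eef_rot: [[1.0, 0.03, 0.0], [0.03, -1.0, 0.0], [0.0, -0.0, -1.0]]
wrist_force: [0.8, 0.2, -3.1]
width: 0.0538
gripper_force: 30.0
clock: 12.1
ee_pos: [0.5593, -0.1215, 0.0699]
eef_rot: [[1.0, 0.03, -0.001], [0.03, -1.0, 0.0], [-0.001, -0.0, -1.0]]
wrist_force: [-0.3, -0.0, -3.5]
width: 0.0539
gripper_force: 30.0
clock: 12.9
ee_pos: [0.5595, -0.1219, 0.0705]
eef_rot: [[1.0, 0.03, -0.0], [0.03, -1.0, 0.0], [-0.0, -0.0, -1.0]]
wrist_force: [0.0, -0.6, -4.0]
width: 0.0541
gripper_force: 30.0
[ 0.55953067 -0.121879    0.0705398 ] [ 9.99551358e-01  2.99513100e-02 -5.22645555e-05]
[288, 132, 65, 18, 1010] 886 [array([ 617.2, -120.7]), array([ 7.9, 33.4]), np.float64(1.5)]
[386, 203, 14, 51, 307] 244 [array([ 568.7, -164.4]), array([27.7,  4.9]), np.float64(7.8)]
[241, 204, 9, 44, 129] 109 [array([567.8, -79.8]), array([ 3. , 23.4]), np.float64(90.0)]
```

View pics/w5.png

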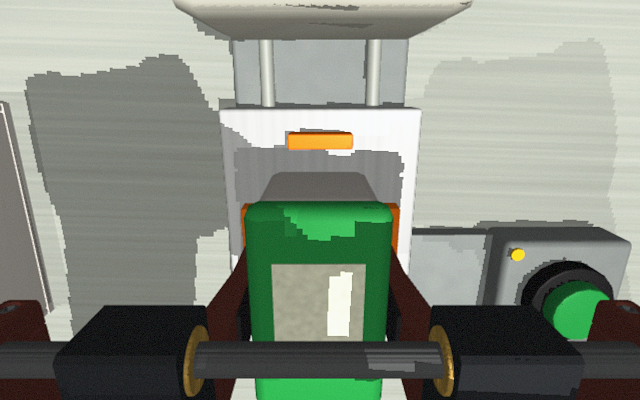

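```bash
python3 -m jog '[[[0,-0.005,-0.015,0,0,-0.001,-1],[0,-0.005,-0.03,0,0,-0.001,-1],[0,-0.005,-0.045,0,0,-0.001,-1],[0,-0.005,-0.055,0,0,-0.001,-1],[0,-0.005,-0.063,0,0,-0.001,-1],[0,-0.005,-0.068,0,0,-0.001,-1],[0,-0.005,-0.072,0,0,-0.001,-1],[0,-0.005,-0.072,0,0,-0.001,-1]]]'
```

```text
clock: 13.75
ee_pos: [0.5595, -0.1227, 0.0597]
eef_rot: [[1.0, 0.027, -0.0], [0.027, -1.0, -0.0], [-0.0, 0.0, -1.0]]
wrist_force: [0.9, 0.4, -3.8]
width: 0.0539
gripper_force: 30.0
```

```bash
python3 -m jog '[[[0,0,-0.001,0,0,0,-1],[0,0,-0.002,0,0,0,-1],[0,0,-0.003,0,0,0,-1],[0,0,-0.004,0,0,0,-1],[0,0,-0.005,0,0,0,-1],[0,0,-0.006,0,0,0,-1],[0,0,-0.006,0,0,0,-1],[0,0,-0.006,0,0,0,-1]]]'
```

```text
clock: 14.55
ee_pos: [0.5596, -0.1227, 0.0591]
eef_rot: [[1.0, 0.027, 0.0], [0.027, -1.0, -0.0], [0.0, 0.0, -1.0]]
wrist_force: [-2.4, 0.1, 1.2]
width: 0.0538
gripper_force: 30.0
```

Contact made (−3.8 → +1.2 N). Release and retreat straight up.

```bash
python3 -m jog '[[[0,0,0,0,0,0,0.24],[0,0,0,0,0,0,0.26],[0,0,0,0,0,0,0.3],[0,0,0,0,0,0,0.4],[0,0,0,0,0,0,0.6],[0,0,0,0,0,0,0.6],[0,0,0,0,0,0,0.6],[0,0,0,0,0,0,0.6]]]'
python3 -m jog '[[[0,0,0.08,0,0,0,0.6],[0,0,0.2,0,0,0,0.6],[0,0,0.35,0,0,0,0.6],[0,0,0.5,0,0,0,0.6],[0,0,0.7,0,0,0,0.6],[0,0,0.9,0,0,0,0.6],[0,0,1,0,0,0,0.6],[0,0,1,0,0,0,0.6]]]'
python3 -m jog '[[[-0.25,0,0.1,0,0,0,0.6],[-0.5,0,0.2,0,0,0,0.6],[-0.75,0,0.3,0,0,0,0.6],[-0.75,0,0.3,0,0,0,0.6],[-0.75,0,0.3,0,0,0,0.6],[-0.75,0,0.3,0,0,0,0.6],[-0.75,0,0.3,0,0,0,-1],[-0.75,0,0.3,0,0,0,-1]]]'
python3 tub.py w6; python3 -c "
from m import *
stops('w6',.0445,.052,180,460,300)"
```

```text
clock: 15.35
ee_pos: [0.5596, -0.1227, 0.0589]
eef_rot: [[1.0, 0.027, 0.0], [0.027, -1.0, -0.0], [0.0, 0.0, -1.0]]
wrist_force: [0.3, 0.0, -0.4]
width: 0.0698
gripper_force: 0.0
clock: 16.15
ee_pos: [0.5608, -0.1228, 0.2114]
eef_rot: [[1.0, 0.027, 0.004], [0.027, -1.0, -0.001], [0.004, 0.001, -1.0]]
wrist_force: [0.4, 0.4, -0.3]
width: 0.0703
gripper_force: 0.0
clock: 16.95
ee_pos: [0.4474, -0.1224, 0.253]
eef_rot: [[1.0, 0.027, -0.001], [0.027, -1.0, 0.001], [-0.001, -0.001, -1.0]]
wrist_force: [0.3, 0.2, 0.2]
width: 0.0576
gripper_force: 0.0
16.95 [ 0.44742183 -0.12235653  0.25303422] [[0.9996, 0.0275, -0.0011], [0.0275, -0.9996, 0.0012], [-0.0011, -0.0013, -1.0]] 0.05763854805122497
[289, 0, 68, 111, 4265] 0.10619558149093186 ((554.9122924804688, -122.32071685791016), (83.30064392089844, 53.07284164428711), 1.4706668853759766)
[459, 85, 40, 38, 1173] 0.05346296466196726 ((520.3240356445312, -278.50604248046875), (34.33799743652344, 35.00176239013672), 27.7363338470459)
[276, 33, 10, 50, 421] 409 [array([557.3, -82.9]), array([43.7,  8. ]), np.float64(1.8)]
[359, 33, 10, 50, 420] 380 [array([ 559.3, -162.4]), array([43.6,  7.1]), np.float64(1.9)]
[306, 117, 33, 8, 263] 246 [array([ 499.7, -124.1]), array([ 7. , 32.4]), np.float64(1.6)]
```

View pics/w6.png

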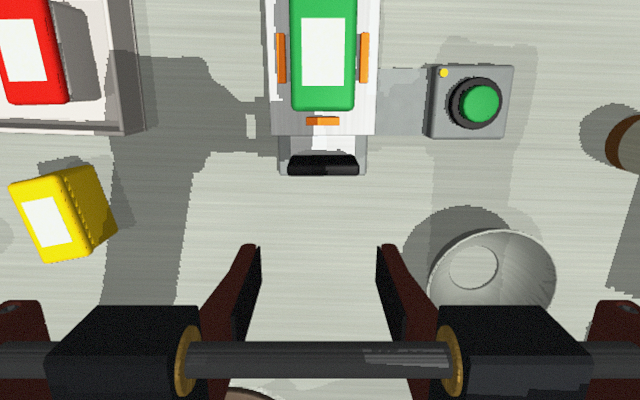

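Placed with gaps even within ~0.5 mm: tub centre ≈ (558.8, −122.2), stops' centre ≈ (558.7, −122.6), same yaw. Next: shut the fingers, go down in front of the handle (320,165) and push.

```bash
python3 -m jog '[[[-0.18,-0.023,-0.1,0,0,0,-1],[-0.18,-0.023,-0.3,0,0,0,-1],[-0.18,-0.023,-0.5,0,0,0,-1],[-0.18,-0.023,-0.7,0,0,0,-1],[-0.18,-0.023,-0.85,0,0,0,-1],[-0.18,-0.023,-0.95,0,0,0,-1],[-0.18,-0.023,-1,0,0,0,-1],[-0.18,-0.023,-1,0,0,0,-1]]]'
python3 -m jog '[[[0,0,-0.1,0,0,0,-1],[0,0,-0.2,0,0,0,-1],[0,0,-0.287,0,0,0,-1],[0,0,-0.287,0,0,0,-1],[0.03,0,-0.287,0,0,0,-1],[0.06,0,-0.287,0,0,0,-1],[0.09,0,-0.287,0,0,0,-1],[0.12,0,-0.287,0,0,0,-1]]]'
```

```text
clock: 17.8
ee_pos: [0.4197, -0.1258, 0.103]
eef_rot: [[1.0, 0.027, -0.002], [0.027, -1.0, 0.001], [-0.002, -0.001, -1.0]]
wrist_force: [0.2, 0.0, 0.3]
width: 0.0006
gripper_force: 0.0
clock: 18.6
ee_pos: [0.439, -0.1262, 0.0613]
eef_rot: [[1.0, 0.027, 0.001], [0.027, -1.0, -0.0], [0.001, 0.0, -1.0]]
wrist_force: [0.8, 0.1, 0.2]
width: 0.0006
gripper_force: 0.0
```

```bash
python3 -m jog '[[[0.02,0.001,0,0,0,0,-1],[0.05,0.001,0,0,0,0,-1],[0.1,0.003,0,0,0,0,-1],[0.17,0.005,0,0,0,0,-1],[0.25,0.007,0,0,0,0,-1],[0.33,0.009,0,0,0,0,-1],[0.4,0.011,0,0,0,0,-1],[0.46,0.013,0,0,0,0,-1]]]'
python3 -m jog '[[[0.05,0.001,0,0,0,0,-1],[0.1,0.003,0,0,0,0,-1],[0.15,0.004,0,0,0,0,-1],[0.19,0.005,0,0,0,0,-1],[0.22,0.006,0,0,0,0,-1],[0.24,0.007,0,0,0,0,-1],[0.25,0.007,0,0,0,0,-1],[0.25,0.007,0,0,0,0,-1]]]'
```

```text
clock: 19.4
ee_pos: [0.5082, -0.124, 0.0606]
eef_rot: [[1.0, 0.027, 0.0], [0.027, -1.0, 0.0], [0.0, -0.0, -1.0]]
wrist_force: [-4.3, 0.8, 1.4]
width: 0.0003
gripper_force: 1.8
clock: 20.2
ee_pos: [0.5451, -0.1233, 0.061]
eef_rot: [[1.0, 0.027, 0.001], [0.027, -1.0, -0.0], [0.001, 0.0, -1.0]]
wrist_force: [-1.7, 0.7, -0.3]
width: 0.0003
gripper_force: 0.6
```

Creep on toward the end stop in small steps.

```bash
python3 -m jog '[[[0.01,0,0,0,0,0,-1],[0.02,0.001,0,0,0,0,-1],[0.03,0.001,0,0,0,0,-1],[0.04,0.001,0,0,0,0,-1],[0.05,0.001,0,0,0,0,-1],[0.06,0.002,0,0,0,0,-1],[0.07,0.002,0,0,0,0,-1],[0.075,0.002,0,0,0,0,-1]]]'
```

```text
clock: 21.0
ee_pos: [0.5561, -0.123, 0.0609]
eef_rot: [[1.0, 0.027, 0.0], [0.027, -1.0, -0.0], [0.0, 0.0, -1.0]]
wrist_force: [-2.3, 0.4, 2.6]
width: 0.0008
gripper_force: 1.3
```

```bash
python3 -m jog '[[[0.003,0,0,0,0,0,-1],[0.006,0,0,0,0,0,-1],[0.009,0,0,0,0,0,-1],[0.012,0,0,0,0,0,-1],[0.015,0,0,0,0,0,-1],[0.018,0.001,0,0,0,0,-1],[0.02,0.001,0,0,0,0,-1],[0.02,0.001,0,0,0,0,-1]]]'
```

```text
clock: 21.8
ee_pos: [0.5562, -0.123, 0.0606]
eef_rot: [[1.0, 0.026, -0.005], [0.026, -1.0, -0.001], [-0.005, 0.001, -1.0]]
wrist_force: [-11.5, 0.6, 10.5]
width: 0.0004
gripper_force: 5.9
```

Stalled at the end stop (11.5 N, above slide friction). Back off, rise, and go over the button.

```bash
python3 -m jog '[[[-0.05,0,0,0,0,0,-1],[-0.15,-0.003,0,0,0,0,-1],[-0.25,-0.006,0,0,0,0,-1],[-0.333,-0.009,0.1,0,0,0,-1],[-0.333,-0.009,0.3,0,0,0,-1],[-0.333,-0.1,0.5,0,0,0,-1],[-0.333,-0.1,0.5,0,0,0,-1],[-0.333,-0.1,0.5,0,0,0,-1]]]'
python3 -m jog '[[[0,-0.2,0,0,0,0,-1],[0.04,-0.45,0,0,0,0,-1],[0.08,-0.7,0,0,0,0,-1],[0.08,-0.85,0,0,0,0,-1],[0.08,-0.93,0,0,0,0,-1],[0.08,-0.93,0,0,0,0,-1],[0.08,-0.93,0,0,0,0,-1],[0.08,-0.93,0,0,0,0,-1]]]'
python3 tub.py w7
python3 -c "
from h import *
p=eyes.get_image('top'); W=world(p); save('top2',p['color']); cv2.imwrite('pics/top2c.png',cv2.resize(cv2.imread('pics/top2.png')[120:260,180:420],(800,467),interpolation=cv2.INTER_CUBIC))"
```

```text
clock: 22.6
ee_pos: [0.5096, -0.1382, 0.1363]
eef_rot: [[1.0, 0.026, 0.003], [0.026, -1.0, -0.001], [0.003, 0.001, -1.0]]
wrist_force: [0.1, -0.4, -1.1]
width: 0.0007
gripper_force: 0.0
clock: 23.4
ee_pos: [0.5211, -0.2751, 0.1357]
eef_rot: [[1.0, 0.029, -0.0], [0.029, -1.0, 0.001], [-0.0, -0.001, -1.0]]
wrist_force: [0.8, -0.1, -0.7]
width: 0.0006
gripper_force: 0.0
23.4 [ 0.5211283  -0.27510495  0.13567116] [[0.9996, 0.0292, -0.0001], [0.0292, -0.9996, 0.0008], [-0.0001, -0.0008, -1.0]] 0.0006174409842887266
[0, 0, 74, 30, 2152] 0.10584569891340667 ((635.3314208984375, -129.9945526123047), (12.806344032287598, 35.30797576904297), 3.561350107192993)
[300, 183, 49, 50, 1894] 0.05326510436419917 ((520.50927734375, -278.96697998046875), (34.89500045776367, 35.23380661010742), 33.60161209106445)
```

View pics/top2c.png

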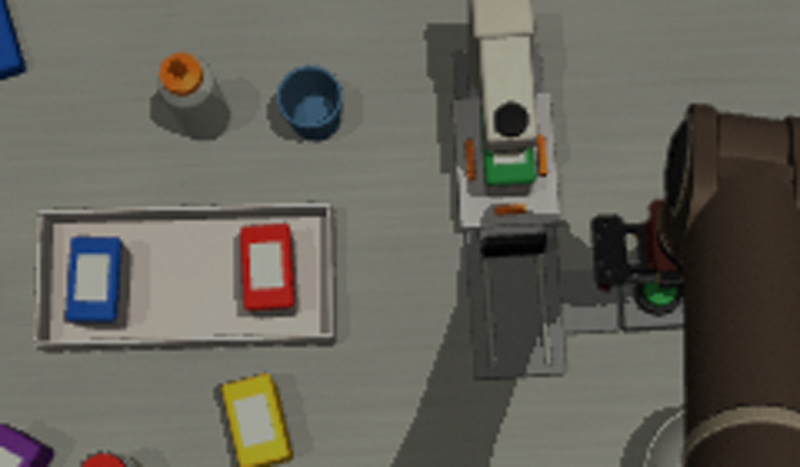

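View pics/w7.png

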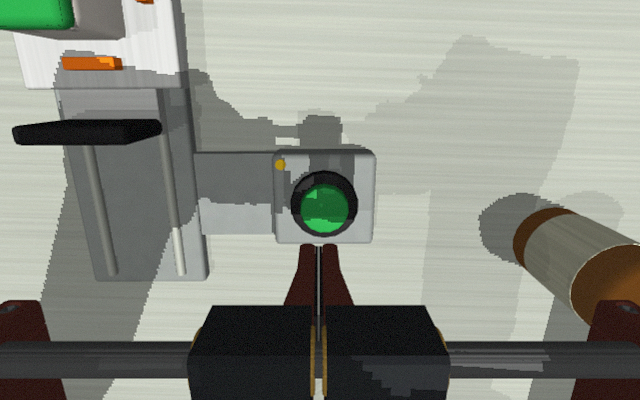

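The top view shows the stage home under the arm with the tub between the stops at (510,165), red and blue untouched; the wrist view shows the button at (324,205), clear. Press.

```bash
python3 -m jog '[[[-0.004,-0.024,-0.1,0,0,0,-1],[-0.004,-0.024,-0.22,0,0,0,-1],[-0.004,-0.024,-0.34,0,0,0,-1],[-0.004,-0.024,-0.43,0,0,0,-1],[-0.004,-0.024,-0.49,0,0,0,-1],[-0.004,-0.024,-0.52,0,0,0,-1],[-0.004,-0.024,-0.52,0,0,0,-1],[-0.004,-0.024,-0.52,0,0,0,-1]]]'
python3 -m jog '[[[0,0,-0.015,0,0,0,-1],[0,0,-0.03,0,0,0,-1],[0,0,-0.045,0,0,0,-1],[0,0,-0.055,0,0,0,-1],[0,0,-0.065,0,0,0,-1],[0,0,-0.07,0,0,0,-1],[0,0,-0.075,0,0,0,-1],[0,0,-0.075,0,0,0,-1]]]'
```

```text
clock: 24.3
ee_pos: [0.5207, -0.2809, 0.0583]
eef_rot: [[1.0, 0.027, 0.001], [0.027, -1.0, -0.0], [0.001, 0.0, -1.0]]
wrist_force: [-0.3, -0.1, -1.6]
width: 0.0005
gripper_force: 0.0
clock: 25.1
ee_pos: [0.5205, -0.281, 0.0467]
eef_rot: [[1.0, 0.027, 0.001], [0.027, -1.0, -0.0], [0.001, 0.0, -1.0]]
wrist_force: [-0.9, -0.1, 3.8]
width: 0.0002
gripper_force: 2.3
```

Not at the bottom yet (3.8 N); press further.

```bash
python3 -m jog '[[[0,0,-0.003,0,0,0,-1],[0,0,-0.006,0,0,0,-1],[0,0,-0.009,0,0,0,-1],[0,0,-0.012,0,0,0,-1],[0,0,-0.015,0,0,0,-1],[0,0,-0.018,0,0,0,-1],[0,0,-0.018,0,0,0,-1],[0,0,-0.018,0,0,0,-1]]]'
```

```text
clock: 25.9
ee_pos: [0.5206, -0.281, 0.0461]
eef_rot: [[1.0, 0.027, 0.001], [0.027, -1.0, -0.001], [0.001, 0.001, -1.0]]
wrist_force: [-6.4, 1.8, 23.4]
width: 0.0006
gripper_force: 11.6
```

Bottomed (23 N, stalled at 46 mm). Release and look once more.

```bash
python3 -m jog '[[[0,0,0.03,0,0,0,-1],[0,0,0.1,0,0,0,-1],[0,0,0.25,0,0,0,-1],[0,0,0.45,0,0,0,-1],[0,0,0.65,0,0,0,-1],[0,0,0.85,0,0,0,-1],[0,0,1,0,0,0,-1],[0,0,1,0,0,0,-1]]]'
python3 -m jog '[[[0,0.2,0.2,0,0,0,-1],[0,0.4,0.4,0,0,0,-1],[0,0.6,0.5,0,0,0,-1],[0,0.8,0.5,0,0,0,-1],[0,0.9,0.5,0,0,0,-1],[0,0.9,0.5,0,0,0,-1],[0,0.9,0.5,0,0,0,-1],[0,0.9,0.5,0,0,0,-1]]]'
python3 tub.py w8; python3 -c "
from m import *
stops('w8',.0445,.052,150,460,300)"
```

```text
clock: 26.7
ee_pos: [0.5217, -0.281, 0.1971]
eef_rot: [[1.0, 0.027, 0.004], [0.027, -1.0, -0.002], [0.004, 0.002, -1.0]]
wrist_force: [0.0, -0.3, 0.7]
width: 0.0004
gripper_force: 0.0
clock: 27.5
ee_pos: [0.5199, -0.1476, 0.268]
eef_rot: [[1.0, 0.025, -0.001], [0.025, -1.0, -0.0], [-0.001, 0.0, -1.0]]
wrist_force: [0.6, -0.6, 0.2]
width: 0.0
gripper_force: 0.0
27.5 [ 0.51985379 -0.14764494  0.2680174 ] [[0.9997, 0.0245, -0.0014], [0.0245, -0.9997, -0.0001], [-0.0014, 0.0, -1.0]] 4.422902894968869e-05
[256, 10, 65, 46, 2077] 0.10621717789632923 ((646.4671630859375, -119.11946868896484), (34.132904052734375, 53.1786003112793), 1.4831229448318481)
[422, 154, 35, 34, 902] 0.053443373923246884 ((520.3298950195312, -278.540283203125), (34.55821228027344, 34.65519714355469), 17.03975486755371)
[330, 0, 8, 34, 272] 238 [array([ 669. , -158.9]), array([29.1,  6. ]), np.float64(2.2)]
[247, 8, 10, 27, 194] 187 [array([663.2, -79.5]), array([22.9,  8. ]), np.float64(1.8)]
[278, 70, 33, 8, 264] 263 [array([ 616.5, -120.5]), array([ 6.7, 32.4]), np.float64(1.4)]
```

View pics/w8.png

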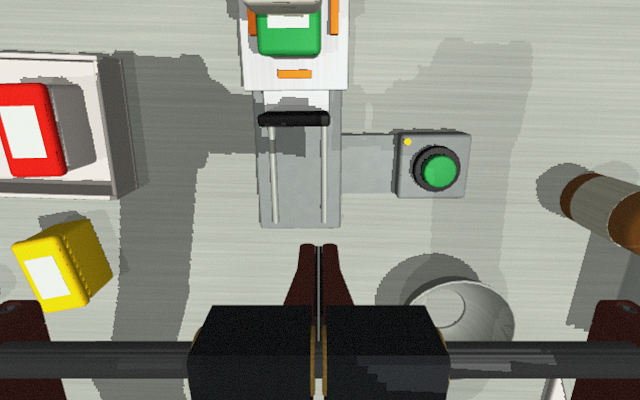

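The view shows the tub centred under the arm at (288,35), the stage home, and the button up at (440,170). Handing in.

```bash
python3 -c "
from h import *
print(order.job_done())"
```

```text
the job is handed in; nothing more can be done
None
```

I handed the job in at about 27.5 s: the green tub sits square on the stage, within about 1 mm of centre between the stops. The stage is pushed home against its end stop, and after that the start button was pressed fully down and sprang back; I saw nothing else disturbed in the last pictures.

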